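Slide the locked rack carriage home into the tube reader

ROBOT

A 6-joint arm with a two-finger parallel gripper is mounted at the origin on the work surface. World frame = base frame: x ahead of the robot, y to its left, z up, the work surface at z = 0. Lengths are in m, angles in rad, forces in N, time in s.
With the tool pointing down it reaches from about 0.25 to 0.85 m from the base axis. Payload 12.5 kg.
Tool frame: the origin (TCP) lies where the fingers leave the gripper's body, on its centre line; the fingertips stand 84 mm ahead of it and the grasp point (between the pads) lies 65 mm ahead of it; y points along the fingers, z is the direction in which the jaws open and shut, and the axes are right-handed (so a half turn about y gives the same grasp; the last joint's range is limited). The gripper opens to 93 mm and grips with 3 to 60 N. Pads are 15 mm wide; open, the fingers measure 128 mm over their backs; the gripper's body (75 mm by 188 mm) begins 65 mm behind the grasp point.
Start: joints at [-1.242, 0.351, 1.652, -0, 1.139, -0.085], TCP at [0.221, -0.504, 0.303] pointing down, gripper open.
Joint ranges: [-2.75, 2.75], [-0.79, 2.1], [0.01, 2.65], [-1.57, 4.71], [0.07, 3.14], [-2.87, 2.87]. Speed limits (rad/s): [2.22, 2.22, 2.79, 3.14, 3.14, 3.14].

INTERFACE

Orientations are given as [roll, pitch, yaw] about the fixed x, y, z axes, in that order (R = Rz(yaw) Ry(pitch) Rx(roll)).
In Python, from cell import sensors, optics, workorder, spotter gives the robot as it stands. The module is installed in compiled form; this text tells all that it offers.
- The arm moves only by the tool play_rows, never from a script. Its argument "targets" is a list of rows, each a list of 7 numbers: the shift along the tool's x, y, z in cm, then the turn, a rotation vector about the tool's x, y, z in degrees, then the closure, from -1 (fully open) to 1 (shut). A call has 1 to 5 rows; each row shifts and turns the commanded pose from where the row before left it, along the tool's axes as they then stand; what a row does not reach is not made up. A row lasts 1/12 s, in which the tool goes at most 41.7 mm and 7.16 degrees, less where a joint would pass 70% of its speed; a pose out of reach is approached as far as the arm can. A call with a gripper value outside its range is refused whole. The fingers move at their own pace and stop on an object; "newtons" is the grip in N (left out, the last holds). Time passes only in rows, so rows that do not move let the fingers close. It gives the time, the measured TCP pose, the force and the opening at its end, in the units of the state.
- sensors.get_state(): the state, without advancing time (a new reading comes with each control period).
- optics.capture(name): name is "scene" or "top" or "wrist"; returns a dict with "frame" (384x512x3 uint8, red, green, blue), "fx", "fy", "cx", "cy" (pixels), "view" (4x4, takes a point from world to camera coordinates); the wrist camera has in their place "mount" (4x4, takes a point from camera to tool coordinates, whose origin is the TCP and whose axes are the tool frame's). Camera axes: x right, y down, z forward; pixel columns grow to the right and rows downward; lengths in m; the calibration is good to about 2 mm. The wrist camera is an equidistant fisheye: a pixel r from the principal point sees the ray r / f radians off the axis. A picture is of the moment at which its call begins: read the wrist's pose just before it. There is no depth.
- workorder.job_done(): hands the job in, once; it reports no verdict.
Trained networks look in the newest picture that a camera, given by its name, has taken for a name from the list of things; names that differ only in an ending like _2 or _b are one class to them, and where a whole thing is asked for, a point or a joint stands for the part that bears it (a point fixed in the world has none). Each returns a list of dicts, best first, with "confidence" (0 to 1); they miss things now and then, are a little off and sometimes report something else, mostly with a low value. They report only what shows in the picture. A call takes as long as a camera call.
- spotter.boxes_of(camera, label): "pixel" ([row, column] in pixels, amid what is visible of it).
- spotter.masks_of(camera, label): "pixels" (384x512 bool, what is visible of it) and "pixel" ([row, column] in pixels, amid what is visible of it).
- spotter.mark_of(camera, label): "pixel" ([row, column] in pixels: a listed point, or the origin of a listed thing).
The state is a dict: "t": time; "qpos": joint angles; "joint_velocities": joint speeds; "joint_torque": joint torques, N m; "tool_pos": TCP position; "tcp_rot": TCP orientation; "ft_force": force on the tool from outside, world axes, zero at the start; "torque": the same for the moment, N m; "opening": opening from 0.0 (shut) to 1.0 (fully open).
Only numpy, scipy, OpenCV 4.12 (cv2) and the standard library are available. Lean on these libraries where they do the work, as an engineer would, in place of code of your own. Each camera call takes 0.05 s, during which the arm holds its last target. There are 200 camera calls.

TASK

With a fingertip, press the black release button on the rack carriage and keep it held down while you push the carriage along its rail until it is fully against the end stop at the reader; only then let the button spring up so the carriage is locked there, and move clear. Nothing needs gripping, so do not pick up or tip anything: the tube rack rides along in its tray, and the other things on the bench stay where they are.

Things in the scene. Friction and masses are not known exactly. Their poses are not given: they have to be found in the camera images.
- stage: Tube-rack reader with its slide, fixed. Origin at z = 0 on the bench; x axis = direction of travel, from the loading end to the white reader (82 mm long, 120 mm wide, 92 mm high, near face at x = +187 mm); z up. Base plate 370 x 120 x 12 mm, from x = -100 to +270 mm. The rail lies along y = 0.
- button_top (a point): Centre of the top face of the black release button on the carriage's trailing end; moves with it. Level face 34 mm along the travel, 40 mm across, 62 mm above the bench when up, 10 mm proud of the grey housing around it (56 x 100 mm). Starts at x = -48 mm, y = 0 in the stage frame.
- push_wall (a point): Centre of the upright grey wall's face that looks at the button, part of the carriage, 20 mm from the button's centre on the reader side; 8 mm thick, 100 mm wide, top 80 mm above the bench; this point 70 mm above it. A fingertip on the button can push against it.
- release (a joint): Release button: 0 = up, 0.008 m = fully down on its stop. Sprung: 2 N starts it, 6 N holds it fully down. It locks the carriage with a pin in a comb along the rail (12 mm pitch), free when pressed over 4.5 mm. Let go part-way, it catches in the next gap; at the end stop it comes up into the last gap.
- carriage (a joint): Carriage along the stage's x axis: 0 = loading end (start), 0.096 m = against the rubber end stop at the reader. While locked it has up to 1.5 mm of play. About 1.5 N of friction and slight damping resist sliding; about 0.9 kg with the rack. It stays where it is left.
- rack: Loose blue microtube rack, 96 x 66 x 30 mm, with stubby tubes to 41 mm above its underside, sitting in the carriage's shallow tray (lips 9 mm high) on the reader side of the push wall. Origin at the centre of its underside, 42 mm above the bench; starts at x = +30 mm, y = 0 in the stage frame and rides along to x = +126 mm.
- bottle: Bystander, loose: closed glass reagent bottle, 60 mm across, 110 mm tall; origin at the centre of its underside.
- tip_box: Bystander, loose: closed pipette tip box, 122 x 82 x 50 mm; origin at the centre of its underside.
- marker: Bystander, loose: marker pen lying along its x axis, 130 x 13 x 13 mm; origin at the centre of its underside.
- tube_rack: Bystander, loose: blue rack 100 x 60 x 50 mm with three capped tubes to 93 mm height; origin at the centre of its underside.
- beaker: Bystander, loose: open glass beaker, 70 mm across, 85 mm tall; origin at the centre of its underside.
- pipette: Bystander, loose: pipette lying along its x axis, 230 x 25 x 25 mm; origin at the centre of its underside.
- timer: Bystander, loose: flat bench timer, 60 x 60 x 20 mm; origin at the centre of its underside.

How it is judged:
On the way, in this order (a step that is already met when the one before it is completed fails the run):
1. the release button is pressed down at the loading end (value of joint release above 0.0045 m and value of joint carriage below 0.02 m), for 0.02 s.
2. the carriage reaches the end stop with the button still held down (value of joint carriage above 0.092 m and value of joint release above 0.004 m), for 0.05 s.
At the end, for the whole second after the job is handed in: The carriage is within 3 mm of its end stop, the button is up again (pressed less than 2 mm), and the rack sits level and still in the tray (within 7 mm of its place along the travel, not raised more than 4 mm) (value of joint carriage above 0.093 m and value of joint release below 0.002 m and x of rack in the frame of stage between 0.119 and 0.133 m and height (world z) of rack below 0.046 m and angle between rack's own z axis and vertical below 0.08 rad and linear speed of rack below 0.02 m/s); the robot touches nothing.
It fails at once if the button is let up while the carriage is part-way (value of joint carriage between 0.006 and 0.088 m and value of joint release below 0.002 m).
It fails at once if the rack on the carriage is lifted or tipped (height (world z) of rack above 0.054 m or angle between rack's own z axis and vertical above 0.2 rad).
It fails at once if a bystander is picked up or shoved more than 30 mm (distance of any of bottle, tip_box, marker, tube_rack, beaker, pipette, timer from where it was at the start of the episode above 0.03 m).
It also fails if it takes over 35 s, if anything falls off the work surface, if the arm or the gripper's body presses on something with over 40 N, if the wrist force passes 120 N, or if a joint passes its speed limit or range.

## Working session

There is one attempt and no reset: what is moved stays moved. The work goes in short steps, Python scripts to look and compute and a tool call to move; the robot and the scene stay as the last step left them, time stands still between calls to the robot, and variables do not carry over. Pictures are saved under pics/ and viewed, and the job is handed in when it is done.

Besides the shell and the picture viewer there is one more tool, called by a JSON object that holds its "fn" and its "kwargs", one argument or row to a line. play_rows: Moves the arm, as the interface text tells. Its arguments: {"type":"object","properties":{"targets":{"type":"array","items":{"type":"array","items":{"type":"number"}}},"newtons":{"type":"number"}},"required":["targets"]}

```bash
mkdir -p pics; cat > h.py <<'E'
import numpy as np, cv2
from cell import sensors, optics, workorder, spotter
def ray_at_z(c,pix,z):
    T=np.linalg.inv(c["view"]); d=T[:3,:3]@np.array([(pix[1]-c["cx"])/c["fx"],(pix[0]-c["cy"])/c["fy"],1.])
    o=T[:3,3]; return o+d*(z-o[2])/d[2]
E
python3 - <<'E'
from h import *
s=sensors.get_state(); print({k:np.round(v,3) for k,v in s.items()})
for n in ("top","scene"):
    c=optics.capture(n); cv2.imwrite(f"pics/{n}0.png",c["frame"][:,:,::-1])
    for l,z in (("button_top",.062),("push_wall",.07),("rack",.042),("stage",0)):
        for m in spotter.mark_of(n,l)[:2]: print(n,l,np.round(m["pixel"],1),round(m["confidence"],2),np.round(ray_at_z(c,m["pixel"],z),4))
E
```

```text
{'t': np.float64(0.0), 'qpos': array([-1.242,  0.351,  1.652,  0.   ,  1.139, -0.085]), 'joint_velocities': array([ 0.001,  0.   , -0.002,  0.001,  0.   ,  0.001]), 'joint_torque': array([ 0.0000e+00, -4.9732e+01, -2.8525e+01,  7.0000e-02,  2.6000e-02,
       -0.0000e+00]), 'tool_pos': array([ 0.221, -0.503,  0.302]), 'tcp_rot': array([-1.572,  0.   , -2.728]), 'ft_force': array([-0.788, -0.159,  0.051]), 'torque': array([ 0.006,  0.024, -0.012]), 'opening': np.float64(1.002)}
top button_top [162.2 291. ] 0.59 [ 0.6431 -0.0878  0.062 ]
top push_wall [161.6 284.3] 0.77 [ 0.6431 -0.0736  0.07  ]
top rack [179.7 258. ] 0.66 [ 0.6112 -0.0182  0.042 ]
top stage [177.3 271.4] 0.78 [ 0.6225 -0.0473  0.    ]
scene button_top [202.1 258.9] 0.57 [ 0.6336 -0.0779  0.062 ]
scene push_wall [196.5 259.3] 0.86 [ 0.6278 -0.0689  0.07  ]
scene stage [213.5 262.1] 0.58 [ 0.621  -0.0472  0.    ]
```

View pics/top0.png

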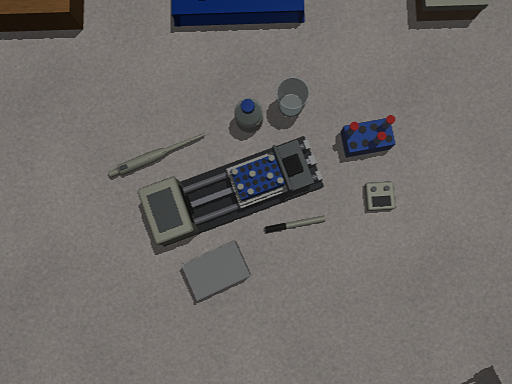

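View pics/scene0.png

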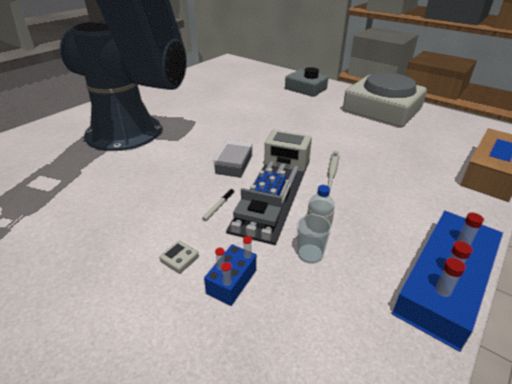

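The top view shows the stage with the button at about (163,292) and the reader at (210,166). Travel is toward lower left, which is +y and −x in the world. Next I measure the travel direction.

```bash
python3 - <<'E'
from h import *
c=optics.capture("top")
for l,z in (("rack",.075),("stage",.012),("button_top",.062)):
    for m in spotter.masks_of("top",l)[:1]:
        k=m["pixels"].astype(np.uint8); r=cv2.minAreaRect(cv2.findNonZero(k))
        P=np.array([ray_at_z(c,p[::-1],z)[:2] for p in cv2.boxPoints(r)])
        e=np.diff(np.vstack([P,P[:1]]),axis=0)
        print(l,m["confidence"],k.sum(),P.round(3).tolist(),np.hypot(*e.T).round(3),np.degrees(np.arctan2(e[:,1],e[:,0])).round(1))
f=cv2.resize(c["frame"][120:260,120:340],None,fx=3.6,fy=3.6,interpolation=cv2.INTER_CUBIC)
cv2.imwrite("pics/top1.png",f[:,:,::-1])
E
```

```text
rack 0.85 1597 [[0.628, 0.041], [0.662, -0.05], [0.594, -0.074], [0.561, 0.017]] [0.097 0.072 0.096 0.072] [ -69.8 -160.6  110.1   20.1]
stage 0.77 8398 [[0.602, 0.25], [0.725, -0.123], [0.593, -0.164], [0.473, 0.203]] [0.392 0.139 0.386 0.137] [ -71.7 -163.   108.1   19.7]
button_top 0.89 294 [[0.651, -0.067], [0.663, -0.097], [0.625, -0.112], [0.612, -0.082]] [0.033 0.042 0.033 0.042] [ -67.2 -158.3  112.7   21.9]
```

View pics/top1.png

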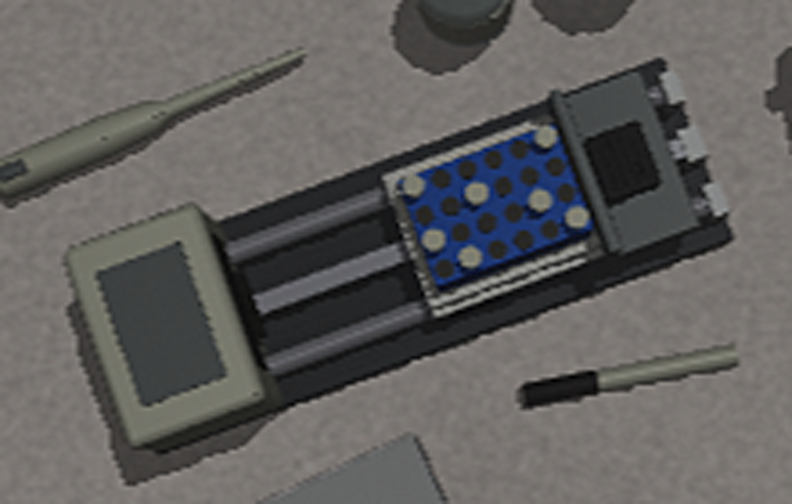

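Base edges, rack and button agree: travel direction is about 110° and the button is at about (0.638, −0.090). I turn the tool first so its z axis lies across the rail, closing the fingers as it turns.

{"fn": "play_rows", "kwargs": {
  "targets": [
    [0,0,0,0,-7,0,1],
    [0,0,0,0,-7,0,1],
    [0,0,0,0,-7,0,1],
    [0,0,0,0,-7,0,1],
    [0,0,0,0,-7,0,1]
  ],
  "newtons": 20
}}

```text
t: 1.12
tool_pos: [0.2212, -0.5036, 0.3027]
tcp_rot: [-1.571, 0.0, -2.111]
ft_force: [0.2, -0.2, -0.3]
opening: 0.688
```

{"fn": "play_rows", "kwargs": {
  "targets": [
    [0,0,0,0,-7,0,1],
    [0,0,0,0,-7,0,1],
    [0,0,0,0,-7,0,1],
    [0,0,0,0,-7,0,1],
    [0,0,0,0,-7,0,1]
  ]
}}

```text
t: 1.53
tool_pos: [0.2212, -0.5036, 0.3027]
tcp_rot: [-1.571, -0.0, -1.5]
ft_force: [-0.3, 0.3, 0.6]
opening: 0.335
```

{"fn": "play_rows", "kwargs": {
  "targets": [
    [0,0,0,0,-7,0,1],
    [0,0,0,0,-7,0,1],
    [0,0,0,0,-2.3,0,1],
    [0,0,0,0,0,0,1]
  ]
}}

```text
t: 1.87
tool_pos: [0.2212, -0.5035, 0.3027]
tcp_rot: [-1.571, 0.0, -1.22]
ft_force: [-0.8, 0.2, -0.1]
opening: 0.047
```

{"fn": "play_rows", "kwargs": {
  "targets": [
    [-1.63,0.33,3.55,0,0,0,1],
    [-1.63,0.33,3.55,0,0,0,1],
    [-1.63,0.33,3.55,0,0,0,1],
    [-1.63,0.33,3.55,0,0,0,1],
    [-1.63,0.33,3.55,0,0,0,1]
  ]
}}

```text
t: 2.28
tool_pos: [0.361, -0.3648, 0.2863]
tcp_rot: [-1.571, -0.0, -1.224]
ft_force: [0.0, 0.1, 0.4]
opening: 0.007
```

{"fn": "play_rows", "kwargs": {
  "targets": [
    [-1.63,0.33,3.55,0,0,0,1],
    [-1.63,0.33,3.55,0,0,0,1],
    [-1.63,0.33,3.55,0,0,0,1],
    [-1.63,0.33,3.55,0,0,0,1],
    [-1.63,0.33,3.55,0,0,0,1]
  ]
}}

```text
t: 2.7
tool_pos: [0.5001, -0.2273, 0.2697]
tcp_rot: [-1.571, -0.0, -1.224]
ft_force: [1.1, -0.4, -0.3]
opening: 0.005
```

{"fn": "play_rows", "kwargs": {
  "targets": [
    [-1.63,0.33,3.55,0,0,0,1],
    [-1.63,0.33,3.55,0,0,0,1],
    [-1.63,0.33,3.55,0,0,0,1],
    [-1.63,0.33,3.55,0,0,0,1],
    [-1.63,0.33,3.55,0,0,0,1]
  ]
}}

```text
t: 3.12
tool_pos: [0.639, -0.0899, 0.2531]
tcp_rot: [-1.571, -0.0, -1.224]
ft_force: [0.3, -0.5, 0.2]
opening: 0.004
```

```bash
cat >> h.py <<'E'
from scipy.spatial.transform import Rotation as Ro
def wrist():
    s=sensors.get_state(); c=optics.capture("wrist")
    T=np.eye(4); T[:3,:3]=Ro.from_euler("xyz",s["tcp_rot"]).as_matrix(); T[:3,3]=s["tool_pos"]
    return s,c,T@c["mount"]
def wray(c,T,pix,z):
    u=np.array([(pix[1]-c["cx"])/c["fx"],(pix[0]-c["cy"])/c["fy"]]); t=np.hypot(*u)
    d=T[:3,:3]@np.r_[u/t*np.sin(t),np.cos(t)]; return T[:3,3]+d*(z-T[2,3])/d[2]
E
python3 - <<'E'
from h import *
s,c,T=wrist(); print(s["tool_pos"],s["tcp_rot"],s["opening"],T[:3,3],s["qpos"].round(2))
cv2.imwrite("pics/w0.png",c["frame"][:,:,::-1])
for l,z in (("button_top",.062),("push_wall",.07),("rack",.042),("stage",0)):
    for m in spotter.mark_of("wrist",l)[:1]: print(l,np.round(m["pixel"],1),round(m["confidence"],2),np.round(wray(c,T,m["pixel"],z),4))
for l,z in (("button_top",.062),):
    for m in spotter.masks_of("wrist",l)[:1]:
        r=cv2.minAreaRect(cv2.findNonZero(m["pixels"].astype(np.uint8)))
        P=np.array([wray(c,T,p[::-1],z)[:2] for p in cv2.boxPoints(r)]); e=np.roll(P,-1,0)-P
        print(l,P.mean(0),np.hypot(*e.T).round(3),np.degrees(np.arctan2(e[:,1],e[:,0])).round(1))
E
```

```text
[ 0.6390419  -0.08992125  0.25307823] [-1.57070152e+00 -1.14523906e-04 -1.22368015e+00] 0.0044588302356096425 [ 0.61156196 -0.01332286  0.33539437] [-0.21  0.57  1.43 -0.    1.13 -0.56]
button_top [187.4 254. ] 0.75 [ 0.6352 -0.088   0.062 ]
push_wall [168.9 256.6] 0.69 [ 0.6309 -0.0684  0.07  ]
rack [104.  260.2] 0.71 [ 0.6141 -0.0119  0.042 ]
button_top [ 0.63823608 -0.08783173] [0.04  0.034 0.041 0.034] [  19.8  -69.  -160.2  108.7]
```

View pics/w0.png

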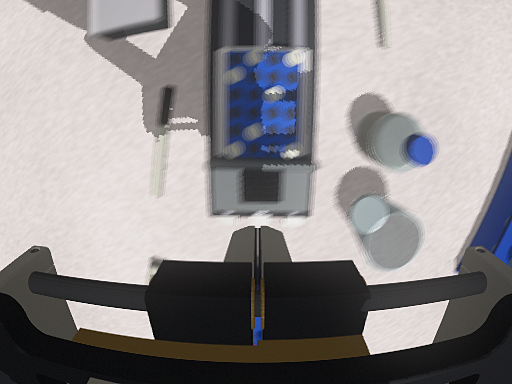

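The wrist view shows the button at (187,254), the push wall at (169,257) and the fingers straight below in the image. It puts the button at (0.637, −0.088), which agrees with the top view. I descend to just above it.

{"fn": "play_rows", "kwargs": {
  "targets": [
    [-0.3,3.3,0,0,0,0,1],
    [0,3.3,0,0,0,0,1],
    [0,2.6,0,0,0,0,1],
    [0,0.7,0,0,0,0,1],
    [0,0,0,0,0,0,1]
  ]
}}

```text
t: 3.83
tool_pos: [0.6357, -0.0896, 0.153]
tcp_rot: [-1.574, 0.002, -1.223]
ft_force: [-0.1, -0.5, -0.1]
opening: 0.006
```

```bash
python3 - <<'E'
from h import *
s,c,T=wrist(); print(s["tool_pos"],s["ft_force"])
cv2.imwrite("pics/w1.png",c["frame"][:,:,::-1])
for l,z in (("button_top",.062),("push_wall",.07)):
    for m in spotter.mark_of("wrist",l)[:1]: print(l,np.round(m["pixel"],1),round(m["confidence"],2),np.round(wray(c,T,m["pixel"],z),4))
E
```

```text
[ 0.63572694 -0.08963027  0.15295866] [-0.14457058 -0.46367298 -0.08818715]
button_top [231.2 259.9] 0.56 [ 0.6363 -0.0864  0.062 ]
push_wall [206.1 264.4] 0.87 [ 0.6319 -0.0668  0.07  ]
```

View pics/w1.png

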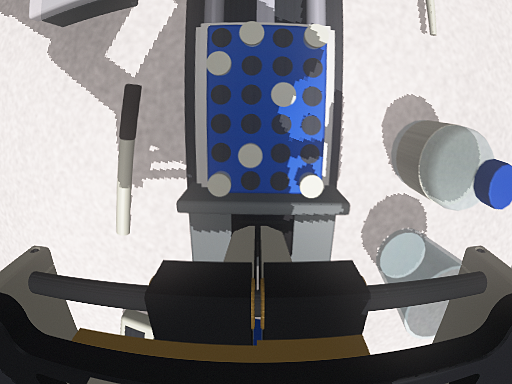

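The fingers sit over the button, centred between the housing's sides, with the wall about 23 mm ahead. I shift 3 mm forward and press gently.

{"fn": "play_rows", "kwargs": {
  "targets": [
    [-0.3,0.4,0,0,0,0,1],
    [0,0.3,0,0,0,0,1],
    [0,0.2,0,0,0,0,1],
    [0,0.2,0,0,0,0,1],
    [0,0,0,0,0,0,1]
  ]
}}

```text
t: 4.4
tool_pos: [0.636, -0.0858, 0.1433]
tcp_rot: [-1.57, -0.0, -1.222]
ft_force: [-0.7, 2.0, 2.7]
opening: 0.006
```

{"fn": "play_rows", "kwargs": {
  "targets": [
    [0,0.2,0,0,0,0,1],
    [0,0.2,0,0,0,0,1],
    [0,0,0,0,0,0,1]
  ]
}}

```text
t: 4.65
tool_pos: [0.636, -0.0859, 0.1392]
tcp_rot: [-1.57, -0.0, -1.222]
ft_force: [0.3, 1.9, 5.1]
opening: 0.004
```

{"fn": "play_rows", "kwargs": {
  "targets": [
    [0,0.1,0,0,0,0,1],
    [0,0.1,0,0,0,0,1],
    [0,0,0,0,0,0,1]
  ]
}}

```text
t: 4.9
tool_pos: [0.636, -0.0859, 0.1383]
tcp_rot: [-1.57, -0.0, -1.222]
ft_force: [-3.3, 3.2, 12.0]
opening: 0.003
```

Button on its stop at 12 N. Now I push along the rail, holding height and watching the force.

{"fn": "play_rows", "kwargs": {
  "targets": [
    [-0.3,0,0,0,0,0,1],
    [-0.5,0,0,0,0,0,1],
    [-0.5,0,0,0,0,0,1],
    [-0.5,0,0,0,0,0,1],
    [-0.5,0,0,0,0,0,1]
  ]
}}

```text
t: 5.32
tool_pos: [0.6286, -0.0649, 0.1384]
tcp_rot: [-1.569, -0.002, -1.222]
ft_force: [0.4, -2.5, 9.6]
opening: 0.004
```

{"fn": "play_rows", "kwargs": {
  "targets": [
    [-0.5,0,0,0,0,0,1],
    [-0.5,0,0,0,0,0,1],
    [-0.5,0,0,0,0,0,1],
    [-0.5,0,0,0,0,0,1],
    [-0.5,0,0,0,0,0,1]
  ]
}}

```text
t: 5.73
tool_pos: [0.6203, -0.0412, 0.1384]
tcp_rot: [-1.568, -0.002, -1.222]
ft_force: [1.3, -1.2, 8.4]
opening: 0.009
```

{"fn": "play_rows", "kwargs": {
  "targets": [
    [-0.5,0.05,0,0,0,0,1],
    [-0.5,0,0,0,0,0,1],
    [-0.5,0,0,0,0,0,1],
    [-0.5,0,0,0,0,0,1],
    [-0.5,0,0,0,0,0,1]
  ]
}}

```text
t: 6.15
tool_pos: [0.6121, -0.0177, 0.1383]
tcp_rot: [-1.567, -0.002, -1.222]
ft_force: [2.4, -1.4, 12.7]
opening: 0.004
```

{"fn": "play_rows", "kwargs": {
  "targets": [
    [-0.5,0,0,0,0,0,1],
    [-0.5,0,0,0,0,0,1],
    [-0.3,0,0,0,0,0,1],
    [-0.3,0,0,0,0,0,1],
    [0,0,0,0,0,0,1]
  ]
}}

```text
t: 6.57
tool_pos: [0.6067, -0.0022, 0.1383]
tcp_rot: [-1.567, -0.002, -1.221]
ft_force: [1.3, 2.2, 12.2]
opening: 0.004
```

```bash
python3 - <<'E'
from h import *
s,c,T=wrist(); print(s["tool_pos"],s["ft_force"])
cv2.imwrite("pics/w2.png",c["frame"][:,:,::-1])
for l,z in (("push_wall",.07),("rack",.042)):
    for m in spotter.mark_of("wrist",l)[:1]:
        p=wray(c,T,m["pixel"],z); print(l,np.round(m["pixel"],1),round(m["confidence"],2),p.round(4), (p-s["tool_pos"])[:2]@[-.342,.94])
E
```

```text
[ 0.60665875 -0.00218861  0.13827747] [ 1.32017913  2.2024848  12.23438147]
push_wall [222.2 260.3] 0.77 [0.6024 0.0158 0.07  ] 0.018331023545915592
rack [115.  264.4] 0.93 [0.5856 0.0699 0.042 ] 0.07492820635879219
```

View pics/w2.png

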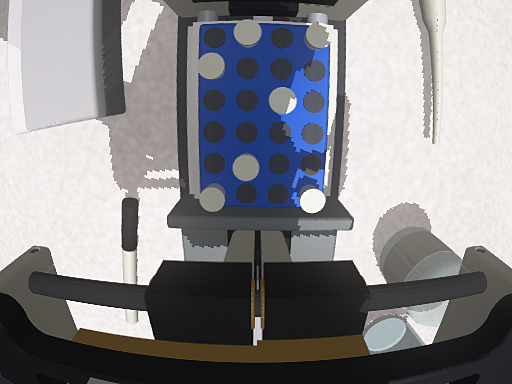

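The carriage rides with the finger and has moved about 87 mm, so about 9 mm remain. I continue slowly until the stop reacts.

{"fn": "play_rows", "kwargs": {
  "targets": [
    [-0.25,0,0,0,0,0,1],
    [-0.25,0,0,0,0,0,1],
    [-0.25,0,0,0,0,0,1],
    [-0.25,0,0,0,0,0,1],
    [0,0,0,0,0,0,1]
  ]
}}

```text
t: 7.13
tool_pos: [0.6035, 0.0065, 0.1383]
tcp_rot: [-1.566, -0.003, -1.221]
ft_force: [2.5, -3.3, 10.7]
opening: 0.004
```

{"fn": "play_rows", "kwargs": {
  "targets": [
    [-0.2,0,0,0,0,0,1],
    [-0.2,0,0,0,0,0,1],
    [-0.2,0,0,0,0,0,1],
    [0,0,0,0,0,0,1]
  ]
}}

```text
t: 7.47
tool_pos: [0.6015, 0.0117, 0.1383]
tcp_rot: [-1.567, -0.004, -1.221]
ft_force: [2.8, -5.0, 9.7]
opening: 0.006
```

{"fn": "play_rows", "kwargs": {
  "targets": [
    [-0.2,0.03,0,0,0,0,1],
    [-0.2,0,0,0,0,0,1],
    [-0.2,0,0,0,0,0,1],
    [0,0,0,0,0,0,1]
  ]
}}

```text
t: 7.8
tool_pos: [0.601, 0.013, 0.1384]
tcp_rot: [-1.565, -0.011, -1.221]
ft_force: [11.5, -40.1, 5.3]
opening: 0.008
```

{"fn": "play_rows", "kwargs": {
  "targets": [
    [-0.15,0,0,0,0,0,1],
    [-0.15,0,0,0,0,0,1],
    [0,0,0,0,0,0,1]
  ]
}}

```text
t: 8.05
tool_pos: [0.6009, 0.0134, 0.1384]
tcp_rot: [-1.564, -0.015, -1.221]
ft_force: [15.2, -57.3, 0.7]
opening: 0.003
```

The carriage is hard against the stop, with 59 N horizontal. I relax the push while keeping the button down, then check.

{"fn": "play_rows", "kwargs": {
  "targets": [
    [0.2,0,0,0,0,0,1],
    [0.25,0,0,0,0,0,1],
    [0,0,0,0,0,0,1]
  ]
}}

```text
t: 8.3
tool_pos: [0.6012, 0.0126, 0.1383]
tcp_rot: [-1.565, -0.008, -1.222]
ft_force: [8.2, -27.8, 8.3]
opening: 0.003
```

```bash
python3 - <<'E'
from h import *
s,c,T=wrist(); print(s["tool_pos"],s["ft_force"])
cv2.imwrite("pics/w3.png",c["frame"][:,:,::-1])
for l,z in (("push_wall",.07),("rack",.042)):
    for m in spotter.mark_of("wrist",l)[:1]:
        p=wray(c,T,m["pixel"],z); print(l,np.round(m["pixel"],1),round(m["confidence"],2),p.round(4), (p-s["tool_pos"])[:2]@[-.342,.94])
E
```

```text
[0.60116305 0.01259609 0.13833114] [  8.20716043 -27.80231734   8.28054575]
push_wall [237.7 261. ] 0.78 [0.6008 0.0215 0.07  ] 0.008459007264433839
rack [124.7 265.5] 0.78 [0.5831 0.0789 0.042 ] 0.0685201371626324
```

View pics/w3.png

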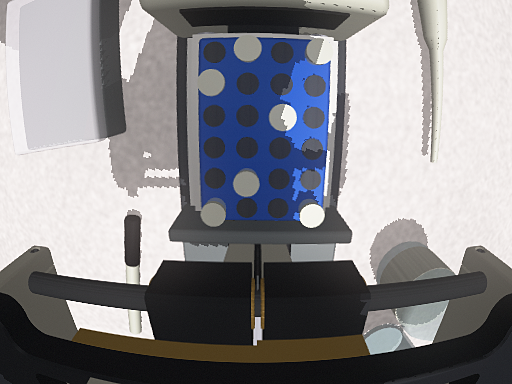

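The rack has moved 96 mm in total and the fingertip is against the wall, about 8 mm ahead of its centre line. I ease the push further and lift straight off.

{"fn": "play_rows", "kwargs": {
  "targets": [
    [0.2,0,0,0,0,0,1],
    [0,0,0,0,0,0,1],
    [0,-0.3,0,0,0,0,1],
    [0,-0.3,0,0,0,0,1],
    [0,-0.4,0,0,0,0,1]
  ]
}}

```text
t: 8.87
tool_pos: [0.6001, 0.0121, 0.1457]
tcp_rot: [-1.57, -0.005, -1.222]
ft_force: [10.1, -21.5, -15.5]
opening: 0.003
```

{"fn": "play_rows", "kwargs": {
  "targets": [
    [0,-0.5,0,0,0,0,1],
    [0.3,-2,0,0,0,0,1],
    [0.3,-3,0,0,0,0,1],
    [0.5,-4,0,0,0,0,1],
    [0,0,0,0,0,0,1]
  ]
}}

```text
t: 9.28
tool_pos: [0.6051, 0.0038, 0.2481]
tcp_rot: [-1.562, -0.004, -1.222]
ft_force: [0.5, 0.2, 1.0]
opening: 0.002
```

```bash
python3 - <<'E'
from h import *
s,c,T=wrist(); print(s["tool_pos"],s["ft_force"],s["t"])
cv2.imwrite("pics/w4.png",c["frame"][:,:,::-1])
for l,z in (("button_top",.062),("push_wall",.07),("rack",.042)):
    for m in spotter.mark_of("wrist",l)[:1]:
        p=wray(c,T,m["pixel"],z); print(l,np.round(m["pixel"],1),round(m["confidence"],2),p.round(4))
c=optics.capture("scene"); f=cv2.resize(c["frame"][110:260,190:350],None,fx=3.9,fy=3.9,interpolation=cv2.INTER_CUBIC)
cv2.imwrite("pics/s4.png",f[:,:,::-1])
E
```

```text
[0.60512688 0.00378125 0.24806238] [0.46472337 0.16690849 0.9784411 ] 9.2833
button_top [192.4 255.3] 0.8 [0.6054 0.0027 0.062 ]
push_wall [173.7 255.6] 0.57 [0.5989 0.0217 0.07  ]
rack [105.5 259.4] 0.6 [0.5817 0.0799 0.042 ]
```

View pics/w4.png

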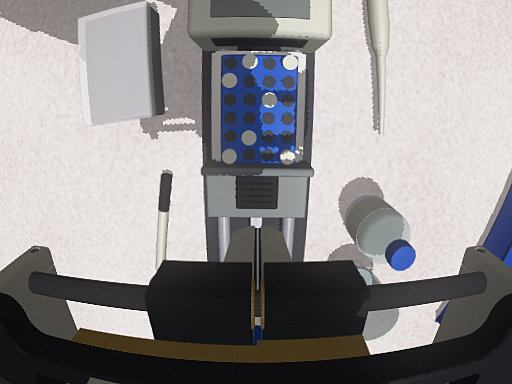

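View pics/s4.png

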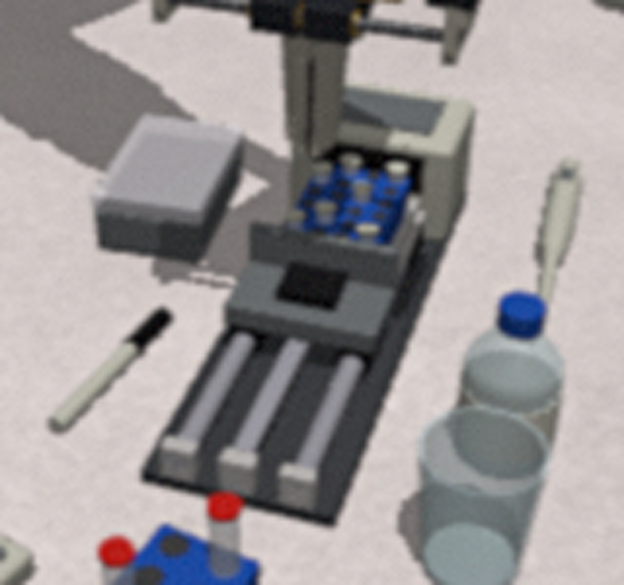

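The carriage is at the reader with the rack level and the fingers clear. To confirm the button is up, I compare it with its starting look.

{"fn": "play_rows", "kwargs": {
  "targets": [
    [2,-3,0,0,0,0,1],
    [2,-3,0,0,0,0,1],
    [0,0,0,0,0,0,1],
    [0,0,0,0,0,0,1]
  ]
}}

```text
t: 9.87
tool_pos: [0.6168, -0.0335, 0.3014]
tcp_rot: [-1.57, -0.0, -1.223]
ft_force: [-0.3, 0.2, -0.5]
opening: 0.007
```

```bash
python3 - <<'E'
from h import *
s,c,T=wrist(); print(s["tool_pos"],s["ft_force"])
w=c["frame"][:,:,::-1]
for l,z in (("button_top",.062),("button_top",.054),("rack",.042)):
    for m in spotter.mark_of("wrist",l)[:1]: print(l,z,np.round(m["pixel"],1),wray(c,T,m["pixel"],z).round(4)); 
    if l=="button_top": r,k=map(int,m["pixel"])
for n in ("top","scene"):
    c=optics.capture(n)
    for l,z in (("button_top",.062),("rack",.042)):
        for m in spotter.mark_of(n,l)[:1]: print(n,l,np.round(m["pixel"],1),ray_at_z(c,m["pixel"],z).round(4))
Z=lambda f:cv2.resize(f,(390,390),interpolation=cv2.INTER_CUBIC)
a=cv2.imread("pics/scene0.png")[180:240,228:288]; b=c["frame"][155:215,240:300,::-1]
cv2.imwrite("pics/cmp.png",np.hstack([Z(a),Z(b)])); cv2.imwrite("pics/w5.png",Z(w[r-50:r+50,k-50:k+50]))
E
```

```text
[ 0.61676161 -0.03351092  0.30138507] [-0.29063092  0.20836075 -0.51215889]
button_top 0.062 [140.6 258. ] [0.6035 0.0064 0.062 ]
button_top 0.054 [140.6 258. ] [0.6039 0.0055 0.054 ]
rack 0.042 [ 72.2 260.8] [0.5805 0.0795 0.042 ]
scene button_top [180.8 269. ] [0.6023 0.0047 0.062 ]
scene rack [170.1 279.3] [0.579 0.085 0.042]
```

View pics/cmp.png

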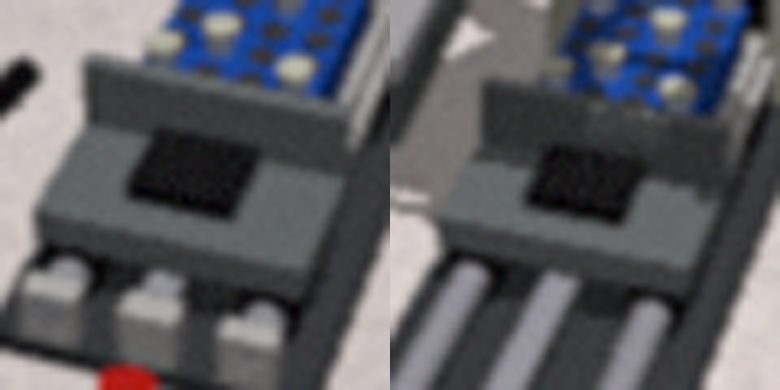

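View pics/w5.png

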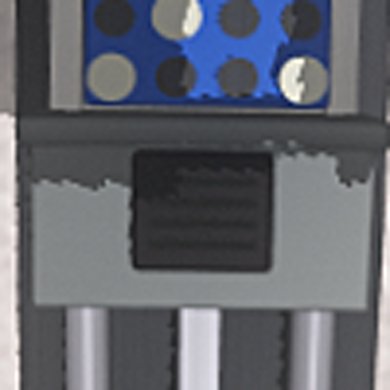

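The button stands proud as it did at the start: its top overlaps the foot of the wall in the same way. The rack is level and the arm clear, so I hand it in.

```bash
python3 -c "
from h import *
print(workorder.job_done(), sensors.get_state()['t'])"
```

```text
the job is handed in; nothing more can be done
the job is handed in; nothing more can be done
```

I pressed the release button with the closed fingertips and held it down while I pushed the carriage to the end stop. I then eased the push, lifted straight off and moved clear; the arm moves were done by t = 9.9 s, and the job is handed in (no verdict is reported).

**Last checks:**
- **Carriage:** the rack moved about 96 mm by the wrist camera, and the button ended near its expected spot, (0.604, 0.002). The wrist and scene cameras put the button within about 2–5 mm of that. They gave the rack a 5 mm spread along y. The top camera's network did not find either one in the last picture.
- **Button:** it stands proud in the pictures as it did at the start. I judged this by eye, because the joint itself cannot be read.
- **Clearance:** the rack looks level in its tray. The bystanders I could see look unmoved; I did not measure them. The wrist force is near zero.

**Higher forces than planned:** the push against the stop peaked at about 59 N at the wrist, below the 120 N limit. This was on the fingertips, so I took the 40 N arm and gripper-body limit not to apply. The downward force on the button fell to about 1 N at that moment. The tip height stayed within 0.1 mm of fully pressed, so I believe the button stayed down. Lifting off also showed a brief drag of about 15 N against the wall.

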